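# Unclamp the parts bin and hold its lid half open

## Robot

A 7-joint arm with a two-finger parallel gripper is mounted at the origin on the work surface. World frame = base frame: x ahead of the robot, y to its left, z up, the work surface at z = 0. Lengths are in m, angles in rad, forces in N, time in s.
With the tool pointing down it reaches from about 0.35 to 0.9 m from the base axis. Payload 8.1 kg.
Tool frame: the origin (TCP) lies midway between the tips of the shut fingers; the grasp point (between the pads) lies 19 mm behind it; z points along the fingers, y is the line along which they close (so a half turn about z gives the same grasp; the last joint's range is limited). The gripper opens to 92 mm and grips with 3 to 60 N. Pads are 19 mm wide; open, the fingers measure 130 mm over their backs; the gripper's body (75 mm by 190 mm) begins 47 mm behind the grasp point.
Start: joints at [-1.453, 0.434, 0.025, 1.573, -0.012, 1.134, -0.075], TCP at [0.137, 0.61, 0.227] pointing down, gripper open.
Joint ranges: [-2.62, 2.62], [-0.44, 2.09], [-1.27, 1.32], [0.08, 2.57], [-1.32, 4.46], [0.12, 2], [-2.74, 2.74]. Speed limits (rad/s): [2.22, 2.22, 3.01, 3.01, 3.14, 3.14, 3.14].

## Interface

Orientations are given as a rotation vector (axis times angle).
In Python, from cell import arm gives the robot as it stands.
- The arm moves only by the tool send_rows, never from a script. Its argument "increments" is a list of rows, each a list of 3 entries, a list of its own where there are three numbers: the finger opening in cm, from 0 to 9.18, then the shift along the tool's x, y, z in cm, then the turn, a rotation vector about the tool's x, y, z in rad. A call has 1 to 5 rows; each row shifts and turns the commanded pose from where the row before left it, along the tool's axes as they then stand; what a row does not reach is not made up. A row lasts 1/10 s, in which the tool goes at most 50 mm and 8.59 degrees, less where a joint would pass 70% of its speed; a pose out of reach is approached as far as the arm can. A call is refused whole if a number of a shift passes 5 or a number of a turn 0.15, either way. A call with a gripper value outside its range is refused whole. The fingers move at their own pace and stop on an object; "force" is the grip in N (left out, the last holds). Time passes only in rows, so rows that do not move let the fingers close. It gives the time, the measured TCP pose, the force, the opening and the grip force at its end, in the units of the state.
- arm.observe(): the state, without advancing time (a new reading comes with each control period).
- arm.get_image(name): name is "side" or "top"; returns the picture (420x560x3 uint8, red, green, blue); there is no depth.
- arm.camera_params(name): a dict with "camera_matrix" (3x3 intrinsics, pixels), "R" (3x3) and "t" (3): a world point X has camera coordinates R X + t. Camera axes: x right, y down, z forward; pixel columns grow to the right and rows downward; lengths in m; the calibration is good to about 2 mm. A picture is of the moment at which its call begins. camera_params takes no time and is no camera call.
- arm.sign_off(): hands the job in; it is judged then, once.
The state is a dict: "clock": time; "joints": joint angles; "dq": joint speeds; "joint_efforts": joint torques, N m; "position": TCP position; "ee_rot": TCP orientation; "force": force on the tool from outside, world axes, zero at the start; "ft_torque": the same for the moment, N m; "width": opening from 0.0 (shut) to 1.0 (fully open); "gripper_force": force on a finger pad.
Only numpy, scipy, OpenCV 4.12 (cv2) and the standard library are available. Lean on these libraries where they do the work, as an engineer would, in place of code of your own. Each camera call takes 0.05 s, during which the arm holds its last target. There are 200 camera calls.

## Task

Swing the clamp lever on the side of the lidded parts bin outwards until it sticks straight out from the bin's side, then raise the lid by its bow handle and hold it half open, at 45 degrees, so that a colleague across the bench can count the parts inside. The lid falls shut if let go: finish while still holding it there with the gripper, and do not move the things lying around the bin.

Things in the scene. Friction and masses are not known exactly. Their poses are not given: they have to be found in the camera images.
- bin: The blue parts bin, open-topped box 180 (x) by 270 (y) by 100 mm high with 5 mm walls, fixed to the bench under a grey lid; a blank white card is on its +x wall. Origin: centre of its underside, at bench level; z up. Its x axis points away from the robot, give or take 20 degrees. The lid is hinged along its -x rim (the robot's side). On its +y side wall stands a grey catch block, 90 mm (x) by 38 mm (y), 100 mm high, which carries the clamp lever.
- lid (a joint): Lid angle in rad about a level hinge along the bin's y: 0 shut, grows as the +x edge rises and the lid leans back towards the robot; stop at 1.4. Free hinge without spring: the lid (grey slab 184 x 274 x 8 mm, about 0.3 to 0.55 kg) falls shut from any angle. While shut, a steel tongue on its +y edge (30 mm wide along x, reaching 39 mm out over the catch block) lies under the lever, which then holds the lid down. Half open, 45 degrees, is 0.785.
- lid_hinge (a point): Point on the lid's hinge line, at the middle of its length, level with the bin's rim and the underside of the shut lid, 100 mm above the bench; bin frame (-90, 0, 100) mm. With the lid shut its x, y, z axes are the bin's; it turns with the lid.
- lid_handle (a point): Middle of the lid handle's bar: a steel bow on top of the lid, round bar 12 mm thick and 100 mm long along the bin's y, on two legs at its ends, free to turn in a grip, bar centre 37 mm above the lid's top face. Seen from the hinge with the lid shut: 140 mm in +x and 45 mm up (145 mm above the bench). Turns with the lid.
- lever (a joint): Lever angle in rad about an upright pivot: 0 shut (the arm lies along the bin's +x, over the lid's tongue), grows as it swings outwards, away from the bin, towards the bin's +y; 1.571 sticks straight out from the bin's side; stop at 1.75. It starts between 0 and 0.2. It has no spring: light friction (0.04 N m) keeps it where it is left.
- lever_pivot (a point): The lever's pivot axis, at the underside of the arm; bin frame (-20, 155, 110) mm. The arm is a flat steel bar 18 mm wide and 10 mm thick (its top 120 mm above the bench).
- lever_knob (a point): On the axis of the upright black round knob at the lever's free end, 80 mm from the pivot, 140 mm above the bench. The knob is 18 mm across and stands from 120 to 156 mm above the bench, so it can be pinched from above; it does not turn in the arm, but is round and smooth.
- bearing: Bystander: a plain steel bearing ring lying flat, 52 mm across, 15 mm high, 24 mm hole. Origin: centre of its underside. Leave it alone.
- tape: Bystander: a cardboard-brown tape roll lying flat, 90 mm across, 25 mm high. Origin: centre of its underside. Leave it alone.
- spanner: Bystander: a steel spanner lying flat, 160 mm long. Origin: centre of its underside. Leave it alone.
- carton: Bystander: a small closed cardboard box, 70 x 60 x 55 mm. Origin: centre of its underside. Leave it alone.
- scoop: Bystander: a small open red picking bin with brass parts in it, 120 x 100 x 60 mm high. Origin: centre of its underside. Leave it alone.
- coupling: Bystander: an aluminium flanged coupling standing upright, 44 mm across, 45 mm high. Origin: centre of its underside. Leave it alone.

How it is judged:
By the outcome, as a careful person would: the job done as asked, in the order asked, and still so for the second after the job is handed in, while the arm keeps its last pose, push and grip.
It also fails if it takes over 50 s, if anything falls off the work surface, if the arm or the gripper's body presses on something with over 40 N, if the wrist force passes 120 N, or if a joint passes its speed limit or range.

## Working session

There is one attempt and no reset: what is moved stays moved. The work goes in short steps, Python scripts to look and compute and a tool call to move; the robot and the scene stay as the last step left them, time stands still between calls to the robot, and variables do not carry over. Pictures are saved under pics/ and viewed, at most 10 in all, crops included, and the job is handed in when it is done.

Besides the shell and the picture viewer there is one more tool, called after ">>>" as name([rows], argument=value, ...), one row to a line, values as JSON. send_rows: Moves the arm, as the interface text tells. Its arguments: {"type":"object","properties":{"increments":{"type":"array"},"force":{"type":"number"}},"required":["increments"]}

```bash
mkdir -p pics
python3 - <<'E'
from cell import arm
import cv2
for n in("side","top"):
    cv2.imwrite(f"pics/{n}0.png",arm.get_image(n)[:,:,::-1])
    p=arm.camera_params(n);print(n,p)
print(arm.observe())
E
```

```text
side {'camera_matrix': array([[403.68755421,   0.        , 278.45215842],
       [  0.        , 403.68755421, 210.50586333],
       [  0.        ,   0.        ,   1.        ]]), 'R': array([[-0.97246941, -0.23267699, -0.01283236],
       [-0.15510777,  0.68740104, -0.70952194],
       [ 0.17391041, -0.68799798, -0.70456649]]), 't': array([0.59069012, 0.09120423, 0.9980304 ])}
top {'camera_matrix': array([[462.73832415,   0.        , 272.94509098],
       [  0.        , 462.73832415, 205.53198766],
       [  0.        ,   0.        ,   1.        ]]), 'R': array([[ 0.01719492, -0.99970718, -0.01702593],
       [-0.9936379 , -0.01519   , -0.11159296],
       [ 0.11130166,  0.01883644, -0.99360814]]), 't': array([0.09400953, 0.59527506, 1.05723721])}
{'clock': 0.1, 'joints': array([-1.45261736,  0.43514124,  0.02496261,  1.57399245, -0.01161153,
        1.13400978, -0.07510945]), 'dq': array([-0.0010797 , -0.00134095, -0.00089406, -0.00106295, -0.00019941,
        0.00013053,  0.00071828]), 'joint_efforts': array([ 2.47471675e-03, -6.69117093e+01,  9.87597518e-01, -3.15142822e+01,
       -6.05944754e-02,  3.74279078e-02,  3.43482623e-05]), 'position': array([0.1368101 , 0.60937467, 0.2260361 ]), 'ee_rot': array([-3.46205105e-01, -3.12241509e+00,  2.20719507e-03]), 'force': array([ 0.42679516, -0.3584869 ,  0.49179191]), 'ft_torque': array([ 0.05416758, -0.02227411,  0.02426493]), 'gripper_force': 0.0, 'width': 1.0025089868914983}
```

View pics/top0.png

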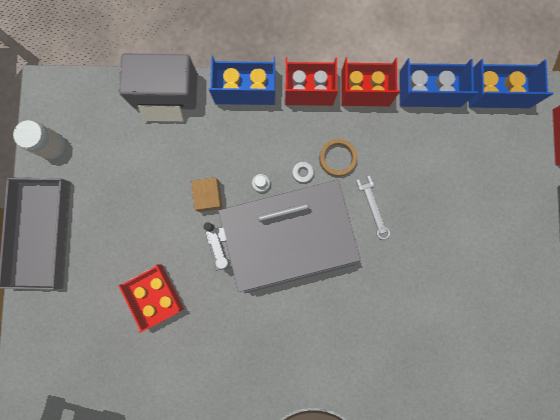

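View pics/side0.png

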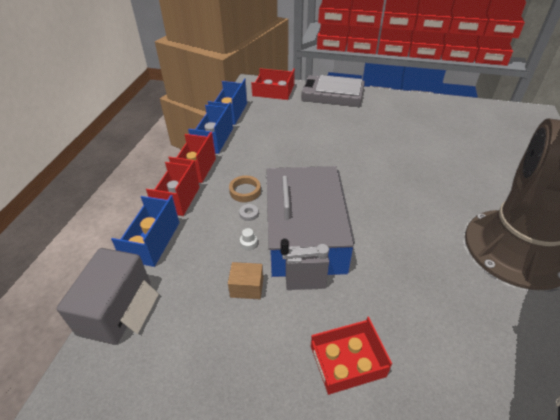

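Top view: lid corners at about (219,208), (338,180), (360,262) and (241,291). The handle bar runs (261,218)–(307,208), with the knob at (209,227) and the pivot at (221,264). The carton is at (206,194), close to the knob's starting side. Side view: lid corners (267,168), (340,168), (348,242) and (268,240), knob at (285,243).

```bash
cat > h.py <<'E'
from cell import arm
import numpy as np, cv2
from scipy.optimize import least_squares
from scipy.spatial.transform import Rotation as R
P={n:arm.camera_params(n) for n in("side","top")}
def proj(n,X):
    p=P[n];c=np.atleast_2d(X)@p["R"].T+p["t"];u=c@p["camera_matrix"].T
    return u[:,:2]/u[:,2:]
def b2w(q,X): return np.atleast_2d(X)@R.from_euler("z",q[2]).as_matrix().T+[q[0],q[1],0]
def loc(a): return np.array([[.092,.137,.108],[.092,-.137,.108],[-.092,-.137,.108],[-.092,.137,.108],[.05,.05,.151],[.05,-.05,.151],[-.02,.155,.12],[-.02+.08*np.cos(a),.155+.08*np.sin(a),.156]])
E
python3 - <<'E'
from h import *
top=np.array([[219,208],[338,180],[360,262],[241,291],[261,218],[307,208],[221,264],[209,227]],float)
side=np.array([[268,240],[267,168],[340,168],[348,242]],float)
f=lambda q:np.r_[(proj("top",b2w(q,loc(q[3])))-top).ravel(),(proj("side",b2w(q,loc(q[3])[:4]))-side).ravel()]
s=least_squares(f,[.5,0,.2,.1],loss="soft_l1");print(s.x.round(4));print(f(s.x).reshape(-1,2).round(1))
np.save("q.npy",s.x)
q=s.x
print("knob",b2w(q,loc(q[3])[7]),"pivot",b2w(q,loc(0)[6]),"handle",b2w(q,[.05,0,.145]))
big=[]
im=cv2.imread("pics/top0.png");z=4;x0,y0=165,130
c=cv2.resize(im[y0:y0+150,x0:x0+200],None,fx=z,fy=z,interpolation=cv2.INTER_CUBIC)
for u in proj("top",b2w(q,loc(q[3]))): cv2.circle(c,tuple(int(v) for v in (u+.5-[x0,y0])*z),4,(0,255,0),1)
cv2.imwrite("pics/top0z.png",c)
E
```

```text
[0.52   0.0656 0.256  0.0537]
[[-0.3  1.7]
 [ 1.5  0.3]
 [ 1.1 -0.1]
 [-3.2  1.2]
 [-0.2 -0.9]
 [ 0.  -2.2]
 [ 0.5 -2.5]
 [-0.3 -2.3]
 [ 0.8  6.6]
 [ 1.4 -1.2]
 [-1.9 -2.9]
 [ 6.1  2.5]]
knob [[0.53762107 0.23482384 0.156     ]] pivot [[0.46142528 0.2104476  0.12      ]] handle [[0.56838833 0.07822088 0.145     ]]
```

View pics/top0z.png

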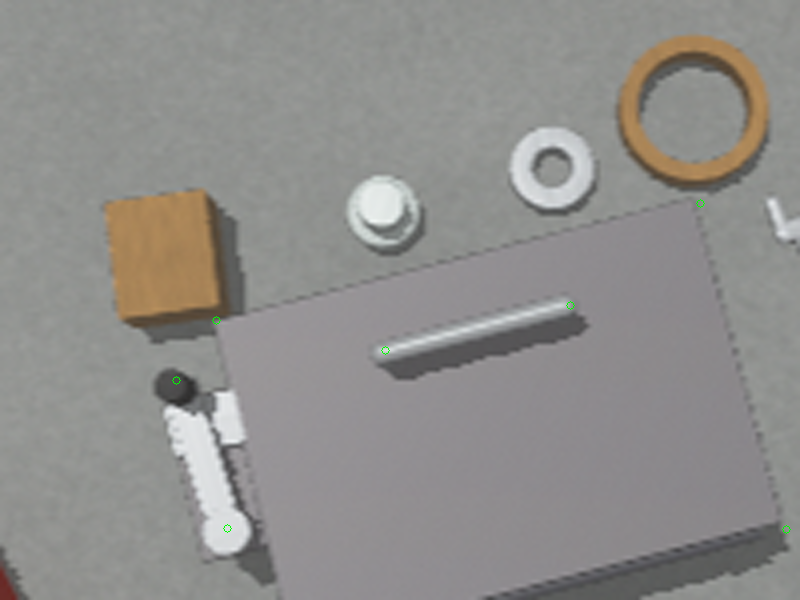

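The crop shows the fit is close: lid corners at zoom (216,321), (693,198) and (781,522), bar ends (380,351) and (572,303), knob (175,383). I'll refit with these, then plan the path.

Run:
```python
from h import *
z=np.array([[216,321],[693,198],[781,522],[380,351],[571,304],[227,533],[175,384]],float)
top=z/4-.4+[165,130]; idx=[0,1,2,4,5,6,7]
f=lambda q:(proj("top",b2w(q,loc(q[3])[idx]))-top).ravel()
s=least_squares(f,[.5,0,.2,.1]);q=s.x;print(q.round(4));print(f(q).reshape(-1,2).round(1))
np.save("q.npy",q)
o=arm.observe();r=R.from_rotvec(o["ee_rot"]);print("tool axes cols\n",r.as_matrix().round(3))
for a in (q[3],.4,.8,1.2,1.571): print(round(a,2),b2w(q,loc(a)[7])[0].round(4))
print("handle",b2w(q,[.05,0,.145]),"hinge",b2w(q,[-.09,0,.1]),"y axis",b2w([0,0,q[2]],[0,1,0]))
```

```text
[0.5207 0.0666 0.2704 0.0473]
[[-0.7  0.6]
 [ 0.4  0.2]
 [ 1.1  0.5]
 [ 0.4 -0.1]
 [-1.2 -0.3]
 [ 0.  -0.6]
 [-0.  -0.1]]
tool axes cols
 [[-0.976  0.219 -0.   ]
 [ 0.219  0.976 -0.001]
 [-0.    -0.001 -1.   ]]
0.05 [0.536  0.2356 0.156 ]
0.4 [0.5227 0.2603 0.156 ]
0.8 [0.4984 0.2808 0.156 ]
1.2 [0.468  0.2902 0.156 ]
1.57 [0.4386 0.2877 0.156 ]
handle [[0.56883878 0.07993058 0.145     ]] hinge [[0.43392741 0.04252839 0.1       ]] y axis [[-0.26715847  0.96365261  0.        ]]
```

>>> send_rows([
  [5,[-3.9,-2.3,0],[0,0,0]],
  [5,[-3.9,-2.3,0],[0,0,0]],
  [5,[-3.9,-2.3,0],[0,0,0]],
  [5,[-3.9,-2.3,0],[0,0,0]],
  [5,[-3.9,-2.3,0],[0,0,0]],
])

```text
clock: 0.6
position: [0.3029, 0.4532, 0.2265]
ee_rot: [-0.346, -3.122, 0.001]
force: [0.6, 1.2, 0.4]
width: 0.613
gripper_force: 0.0
```

>>> send_rows([
  [5,[-3.9,-2.3,0],[0,0,0]],
  [5,[-3.9,-2.3,0],[0,0,0]],
  [5,[-3.9,-2.3,0],[0,0,0]],
  [5,[-3.9,-2.3,0],[0,0,0]],
  [5,[-3.9,-2.3,0],[0,0,0]],
])

```text
clock: 1.1
position: [0.468, 0.2984, 0.2266]
ee_rot: [-0.346, -3.122, 0.0]
force: [0.1, 1.4, -0.0]
width: 0.547
gripper_force: 0.0
```

>>> send_rows([
  [5,[-3.9,-2.3,0],[0,0,0]],
  [5,[-3.9,-2.3,0],[0,0,0]],
  [5,[0,0,0],[0,0,0]],
  [5,[0,0,0],[0,0,0]],
])

```text
clock: 1.5
position: [0.5334, 0.2368, 0.2262]
ee_rot: [-0.351, -3.121, 0.001]
force: [-0.7, 0.6, -0.2]
width: 0.543
gripper_force: 0.0
```

>>> send_rows([
  [5,[-0.3,0,2],[0,0,0]],
  [5,[0,0,3],[0,0,0]],
  [5,[0,0,2],[0,0,0]],
  [5,[0,0,0],[0,0,0]],
])

```text
clock: 1.9
position: [0.5329, 0.2383, 0.154]
ee_rot: [-0.341, -3.118, 0.004]
force: [0.2, 0.0, 0.1]
width: 0.546
gripper_force: 0.0
```

Run:
```python
from h import *
a=arm.get_image("top")[130:280,165:365,::-1];b=arm.get_image("side")[180:330,200:400,::-1]
cv2.imwrite("pics/k.png",np.vstack([cv2.resize(i,(400,300),interpolation=2) for i in(a,b)]))
```

```text
(no output)
```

View pics/k.png

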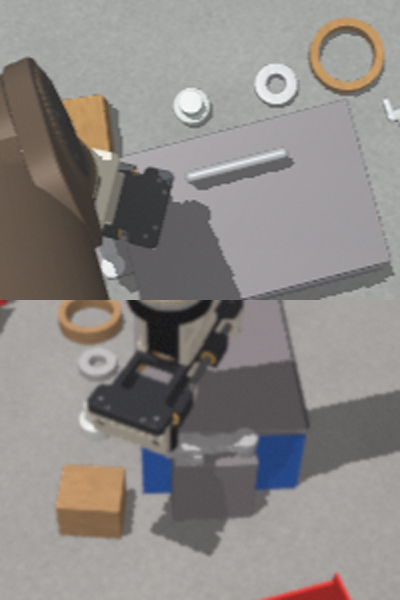

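The gripper hides the knob in both views, but the lever beneath lines up with the fit. I'll lower and pinch.

>>> send_rows([
  [5,[-0.2,-0.2,1.5],[0,0,0]],
  [5,[0,0,1.2],[0,0,0]],
  [5,[0,0,0],[0,0,0]],
])

```text
clock: 2.3
position: [0.5367, 0.2352, 0.1291]
ee_rot: [-0.345, -3.121, 0.001]
force: [-0.6, 0.8, -0.9]
width: 0.544
gripper_force: 0.0
```

>>> send_rows([
  [1,[0,0,0],[0,0,0]],
  [1,[0,0,0],[0,0,0]],
  [1,[0,0,0],[0,0,0]],
  [1,[0,0,0],[0,0,0]],
  [1,[0,0,0],[0,0,0]],
], force=12)

```text
clock: 2.8
position: [0.5379, 0.2353, 0.1301]
ee_rot: [0.346, 3.122, 0.001]
force: [0.8, 0.7, 1.0]
width: 0.193
gripper_force: 12.0
```

Run:
```python
from h import *
q=np.load("q.npy");o=arm.observe();M=R.from_rotvec(o["ee_rot"]).as_matrix()
a=np.linspace(q[3],1.571,10);p=np.array([b2w(q,loc(x)[7])[0] for x in a]);print((np.diff(p,axis=0)@M*100).round(2))
print(p[-1],o["position"])
```

```text
[[ 0.79  1.1   0.  ]
 [ 0.96  0.95  0.  ]
 [ 1.11  0.77 -0.  ]
 [ 1.22  0.58 -0.  ]
 [ 1.3   0.36 -0.  ]
 [ 1.35  0.14 -0.  ]
 [ 1.35 -0.09 -0.  ]
 [ 1.31 -0.32 -0.  ]
 [ 1.24 -0.54 -0.  ]]
[0.43858516 0.2876835  0.156     ] [0.53788442 0.23525646 0.13008364]
```

>>> send_rows([
  [1,[0.8,1.1,0],[0,0,0]],
  [1,[1.0,0.95,0],[0,0,0]],
  [1,[1.1,0.8,0],[0,0,0]],
  [1,[1.2,0.6,0],[0,0,0]],
  [1,[0,0,0],[0,0,0]],
])

```text
clock: 3.3
position: [0.5023, 0.2799, 0.1299]
ee_rot: [-0.341, -3.121, -0.001]
force: [-0.3, -1.5, 5.9]
width: 0.192
gripper_force: 12.0
```

>>> send_rows([
  [1,[1.3,0.35,0],[0,0,0]],
  [1,[1.35,0.15,0],[0,0,0]],
  [1,[1.35,-0.1,0],[0,0,0]],
  [1,[0,0,0],[0,0,0]],
])

```text
clock: 3.7
position: [0.4638, 0.2892, 0.1296]
ee_rot: [-0.344, -3.12, 0.005]
force: [-1.0, -7.5, 6.4]
width: 0.191
gripper_force: 12.0
```

>>> send_rows([
  [1,[1.3,-0.3,0],[0,0,0]],
  [1,[1.25,-0.55,0],[0,0,0]],
  [1,[0,0,0],[0,0,0]],
  [1,[0,0,0],[0,0,0]],
])

```text
clock: 4.1
position: [0.4395, 0.2837, 0.1294]
ee_rot: [-0.35, -3.122, 0.008]
force: [5.2, -15.9, 4.2]
width: 0.188
gripper_force: 12.0
```

>>> send_rows([
  [5,[0,0,0],[0,0,0]],
  [5,[0,0,0],[0,0,0]],
  [5,[0,0,0],[0,0,0]],
  [5,[0,0,0],[0,0,0]],
])

```text
clock: 4.5
position: [0.4393, 0.2884, 0.1296]
ee_rot: [-0.344, -3.122, -0.001]
force: [0.8, 0.4, -0.2]
width: 0.49
gripper_force: 0.0
```

>>> send_rows([
  [5,[0,0,-2],[0,0,0]],
  [5,[0,0,-3],[0,0,0]],
  [5,[0,0,-4],[0,0,0]],
  [5,[0,0,0],[0,0,0]],
])

```text
clock: 4.9
position: [0.4421, 0.2896, 0.2244]
ee_rot: [0.345, 3.117, 0.01]
force: [-0.1, 1.0, 0.1]
width: 0.545
gripper_force: 0.0
```

Run:
```python
from h import *
q=np.load("q.npy");q[3]=1.571
o=arm.observe();M=R.from_rotvec(o["ee_rot"]).as_matrix();print(o["position"],M.round(3))
h=b2w(q,[.05,0,.145])[0];print(h,(h-o["position"])@M*100)
x=b2w([0,0,q[2]],[1,0,0])[0];print("turn z:",np.arctan2(M[:,0]@-x,M[:,1]@x),np.degrees(np.arctan2(x[1],x[0])),o["joints"])
```

```text
[0.44214172 0.28961805 0.22444245] [[-0.976  0.219  0.006]
 [ 0.219  0.976  0.006]
 [-0.005  0.007 -1.   ]]
[0.56883878 0.07993058 0.145     ] [-16.91382767 -17.74203056   7.90339181]
turn z: 1.0798189510542153 15.495248758277235 [-0.83785564  0.27368992  0.19856915  1.82975555 -0.06297644  1.03608366
  0.73544493]
```

>>> send_rows([
  [5,[-3.4,-3.55,0],[0,0,0]],
  [5,[-3.4,-3.55,0],[0,0,0]],
  [5,[-3.4,-3.55,0],[0,0,0]],
  [5,[-3.4,-3.55,0],[0,0,0]],
  [5,[-3.3,-3.55,0],[0,0,0]],
])

```text
clock: 5.4
position: [0.5667, 0.0762, 0.2193]
ee_rot: [-0.345, -3.122, -0.001]
force: [0.9, 0.9, 0.1]
width: 0.548
gripper_force: 0.0
```

>>> send_rows([
  [5,[0,0,0],[0,0,0.135]],
  [5,[0,0,0],[0,0,0.135]],
  [5,[0,0,0],[0,0,0.135]],
  [5,[0,0,0],[0,0,0.135]],
  [5,[0,0,0],[0,0,0.135]],
])

```text
clock: 5.9
position: [0.5658, 0.0779, 0.2191]
ee_rot: [-1.368, -2.827, 0.0]
force: [-0.4, 0.1, -0.8]
width: 0.543
gripper_force: 0.0
```

>>> send_rows([
  [5,[0,0,0],[0,0,0.135]],
  [5,[0,0,0],[0,0,0.135]],
  [5,[0,0,0],[0,0,0.135]],
  [5,[0,0,0],[0,0,0]],
  [5,[0,0,0],[0,0,0]],
])

```text
clock: 6.4
position: [0.5659, 0.0778, 0.2193]
ee_rot: [-1.896, -2.504, 0.001]
force: [-0.5, 0.8, 0.3]
width: 0.548
gripper_force: 0.0
```

Run:
```python
from h import *
q=np.load("q.npy");q[3]=1.571
o=arm.observe();M=R.from_rotvec(o["ee_rot"]).as_matrix();print(o["position"],M.round(3),o["joints"].round(3))
h=b2w(q,[.05,0,.145])[0];print(h,(h-o["position"])@M*100)
x=b2w([0,0,q[2]],[1,0,0])[0];print("turn z:",np.arctan2(M[:,0]@-x,M[:,1]@x))
im=arm.get_image("top")[:,:,::-1].copy();a=cv2.resize(im[180:330,145:345],None,fx=3,fy=3,interpolation=2)
for u in proj("top",b2w(q,loc(1.571)))[6:]: cv2.circle(a,tuple(int(v) for v in (u+.4-[145,180])*3),3,(0,255,0),1)
cv2.imwrite("pics/l.png",a)
```

```text
[0.56594252 0.0777862  0.21930518] [[-0.271  0.963 -0.   ]
 [ 0.963  0.271 -0.   ]
 [-0.    -0.    -1.   ]] [-0.627  0.378  0.545  1.75  -0.219  1.075  0.266]
[0.56883878 0.07993058 0.145     ] [0.12807695 0.340595   7.4303469 ]
turn z: 0.004053798168641139
```

View pics/l.png

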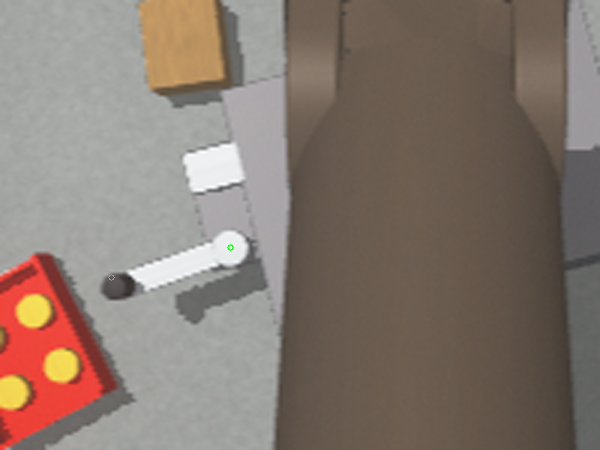

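The lever is out, but its bar slopes about 19° in the image against about 14.5° for the bin's y direction, so it may have overshot slightly. I'll measure it.

Run:
```python
from h import *
q=np.load("q.npy")
im=arm.get_image("top")[:,:,::-1].copy()
def fit(g,im,x0,y0,x1,y1):
    c=im[y0:y1,x0:x1].astype(int);w=(c.min(2)>195).astype(np.uint8);d=(c.max(2)<75)
    return w,d
x0,y0,x1,y1=172,255,236,285
c=im[y0:y1,x0:x1].astype(int)
w=(c.min(2)>185);w[:8,35:]=0
d=(c.max(2)<72)
n,lab,st,ce=cv2.connectedComponentsWithStats(d.astype(np.uint8));print(st,ce+[x0,y0])
ys,xs=np.nonzero(w);k=xs<42;pts=np.c_[xs[k],ys[k]].astype(np.float32)
v=cv2.fitLine(pts,cv2.DIST_L2,0,.01,.01).ravel();print("arm dir deg",np.degrees(np.arctan2(v[1],v[0])),v[2:]+[x0,y0],len(pts))
for a in(1.45,1.5,1.571,1.6,1.65,1.7):
    A=b2w(q,[[-.02+r*np.cos(a),.155+r*np.sin(a),.12] for r in(.02,.07)]);u=proj("top",A);e=u[0]-u[1]
    K=b2w(q,[[-.02+.08*np.cos(a),.155+.08*np.sin(a),zz] for zz in(.12,.156)])
    print(a,np.degrees(np.arctan2(e[1],e[0])).round(2),proj("top",K).round(1).tolist())
print(proj("top",b2w(q,[-.02,.155,.12])))
```

```text
[[   0    0   64   30 1898]
 [  13   17    5    7   20]
 [  10   24    2    1    2]] [[203.69336143 269.43361433]
 [187.25       274.85      ]
 [182.5        279.        ]]
arm dir deg -17.371777 [201.35678482 269.13065338] 199
1.45 -7.64 [[184.5, 267.2], [180.9, 267.5]]
1.5 -10.52 [[184.7, 269.0], [181.1, 269.4]]
1.571 -14.6 [[185.2, 271.6], [181.7, 272.2]]
1.6 -16.26 [[185.5, 272.7], [181.9, 273.2]]
1.65 -19.13 [[186.0, 274.5], [182.5, 275.1]]
1.7 -21.99 [[186.6, 276.2], [183.1, 276.9]]
[[221.38692971 262.20572393]]
```

The bar direction gives 1.62 and the knob position about 1.65, so it overshot by roughly 3–4°. The gripper's closing line now lies along bin x, so re-pinching at the ideal knob spot will centre it.

>>> send_rows([
  [5,[4.7,-1.3,0],[0,0,0]],
  [5,[4.7,-1.3,0],[0,0,0]],
  [5,[4.7,-1.3,0],[0,0,0]],
  [5,[4.7,-1.3,0],[0,0,0]],
  [5,[4.7,-1.3,0],[0,0,0]],
])

```text
clock: 7.0
position: [0.4397, 0.288, 0.22]
ee_rot: [-1.9, -2.502, -0.001]
force: [1.2, 0.1, 0.6]
width: 0.544
gripper_force: 0.0
```

>>> send_rows([
  [5,[0,0,0],[0,0,0]],
  [5,[0,0,0],[0,0,0]],
])

```text
clock: 7.2
position: [0.4401, 0.2877, 0.2197]
ee_rot: [-1.896, -2.505, -0.0]
force: [0.7, -1.9, 0.8]
width: 0.547
gripper_force: 0.0
```

Run:
```python
from h import *
q=np.load("q.npy");o=arm.observe();M=R.from_rotvec(o["ee_rot"]).as_matrix()
h=b2w(q,[-.02,.235,.128])[0];print(o["position"],(h-o["position"])@M*100)
```

```text
[0.44013732 0.28765597 0.21968917] [ 0.04336105 -0.1473459   9.16891841]
```

>>> send_rows([
  [5,[0,-0.15,3],[0,0,0]],
  [5,[0,0,3],[0,0,0]],
  [5,[0,0,2],[0,0,0]],
  [5,[0,0,1.1],[0,0,0]],
  [5,[0,0,0],[0,0,0]],
])

```text
clock: 7.7
position: [0.4396, 0.2845, 0.1278]
ee_rot: [1.904, 2.499, -0.004]
force: [0.6, -0.1, -0.7]
width: 0.545
gripper_force: 0.0
```

>>> send_rows([
  [1,[0,0,0],[0,0,0]],
  [1,[0,0,0],[0,0,0]],
  [1,[0,0,0],[0,0,0]],
  [1,[0,0,0],[0,0,0]],
  [1,[0,0,0],[0,0,0]],
], force=12)

```text
clock: 8.2
position: [0.4395, 0.2864, 0.1291]
ee_rot: [-1.902, -2.5, -0.001]
force: [-1.2, 0.6, 1.8]
width: 0.194
gripper_force: 12.0
```

>>> send_rows([
  [5,[0,0,0],[0,0,0]],
  [5,[0,0,0],[0,0,0]],
  [5,[0,0,0],[0,0,0]],
  [5,[0,0,0],[0,0,0]],
])

```text
clock: 8.6
position: [0.4394, 0.2861, 0.1287]
ee_rot: [1.902, 2.5, -0.0]
force: [-0.5, 0.2, 0.2]
width: 0.491
gripper_force: 0.0
```

>>> send_rows([
  [5,[0,0,-2],[0,0,0]],
  [5,[0,0,-3],[0,0,0]],
  [5,[0,0,-4],[0,0,0]],
  [5,[0,0,0],[0,0,0]],
])

```text
clock: 9.0
position: [0.4419, 0.2873, 0.2233]
ee_rot: [1.902, 2.498, 0.012]
force: [0.4, -0.2, 0.5]
width: 0.545
gripper_force: 0.0
```

>>> send_rows([
  [5,[-4.7,1.4,0],[0,0,0]],
  [5,[-4.7,1.4,0],[0,0,0]],
  [5,[-4.7,1.4,0],[0,0,0]],
  [5,[-4.7,1.4,0],[0,0,0]],
  [5,[-4.7,1.4,0],[0,0,0]],
])

```text
clock: 9.5
position: [0.5702, 0.0766, 0.2183]
ee_rot: [-1.902, -2.5, -0.0]
force: [0.9, 1.3, -0.0]
width: 0.546
gripper_force: 0.0
```

Run:
```python
from h import *
q=np.load("q.npy");o=arm.observe();M=R.from_rotvec(o["ee_rot"]).as_matrix()
h=b2w(q,[.05,0,.126])[0];print(o["position"],(h-o["position"])@M*100)
im=arm.get_image("top")[:,:,::-1].copy()
x0,y0,x1,y1=172,255,236,285
c=im[y0:y1,x0:x1].astype(int);w=(c.min(2)>185);w[:8,35:]=0
ys,xs=np.nonzero(w);k=xs<42;pts=np.c_[xs[k],ys[k]].astype(np.float32)
v=cv2.fitLine(pts,cv2.DIST_L2,0,.01,.01).ravel();print("arm dir deg",np.degrees(np.arctan2(v[1],v[0])),len(pts))
a=cv2.resize(im[240:290,165:245],None,fx=6,fy=6,interpolation=2);s=arm.get_image("side")[130:300,200:400,::-1]
cv2.imwrite("pics/l2.png",np.vstack([a,cv2.resize(s,(480,300))]))
```

```text
[0.57018358 0.07662838 0.21834898] [ 0.35196756 -0.04071578  9.23498435]
arm dir deg -10.483505 188
```

View pics/l2.png

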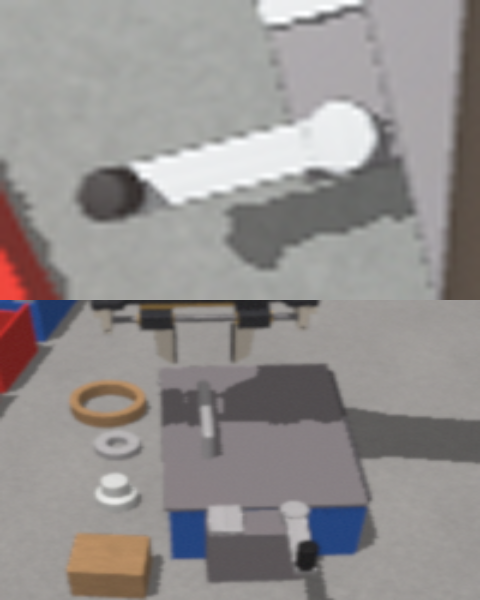

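The lever is now straight out: the knob is at about (183.3,272.2) and the model for 1.571 predicts (183.4,271.9). Next is the handle grasp.

>>> send_rows([
  [5,[0.3,0,3],[0,0,0]],
  [5,[0,0,3],[0,0,0]],
  [5,[0,0,2],[0,0,0]],
  [5,[0,0,1],[0,0,0]],
  [5,[0,0,0],[0,0,0]],
])

```text
clock: 10.1
position: [0.5678, 0.0811, 0.1274]
ee_rot: [-1.901, -2.499, 0.003]
force: [-1.1, -0.3, 0.2]
width: 0.546
gripper_force: 0.0
```

>>> send_rows([
  [0.5,[0,0,0],[0,0,0]],
  [0.5,[0,0,0],[0,0,0]],
  [0.5,[0,0,0],[0,0,0]],
  [0.5,[0,0,0],[0,0,0]],
  [0.5,[0,0,0],[0,0,0]],
], force=30)

```text
clock: 10.6
position: [0.5689, 0.0813, 0.1291]
ee_rot: [1.902, 2.5, 0.001]
force: [0.2, 0.3, 0.4]
width: 0.162
gripper_force: 0.0
```

Run:
```python
from h import *
q=np.load("q.npy");o=arm.observe();M=R.from_rotvec(o["ee_rot"]).as_matrix();print(o["position"],o["force"],o["joints"].round(2),o["width"],M.round(3))
hg=b2w(q,[-.09,0,.1])[0];yb=b2w([0,0,q[2]],[0,1,0])[0]
g=o["position"]-.019*M[:,2];print("grasp rel hinge",b2w([0,0,-q[2]],g-hg))
# lid opening = rotation about -yb; gripper tilts along by f of lid angle
T=np.radians(45);N=12;f=1.0
Mp,p=M,o["position"]
for i in range(1,N+1):
    Rl=R.from_rotvec(-yb*T*i/N);Mn=R.from_rotvec(-yb*T*f*i/N).as_matrix()@M
    gn=hg+Rl.apply(g-hg);pn=gn+.019*Mn[:,2]
    print(((pn-p)@Mp*100).round(2),R.from_matrix(Mp.T@Mn).as_rotvec().round(4));Mp,p=Mn,pn
print(pn)
```

```text
[0.56893572 0.08125526 0.12911718] [0.17397349 0.259484   0.39640106] [-0.6   0.48  0.51  1.85 -0.3   0.89  0.32] 0.1615140531007199 [[-0.267  0.964  0.001]
 [ 0.964  0.267  0.   ]
 [ 0.     0.001 -1.   ]]
grasp rel hinge [[0.14043396 0.00124832 0.04811718]]
[ 0.   -0.22 -0.91] [-0.0654  0.     -0.    ]
[ 0.   -0.22 -0.91] [-0.0654  0.     -0.    ]
[ 0.   -0.22 -0.91] [-0.0654  0.     -0.    ]
[ 0.   -0.22 -0.91] [-0.0654  0.     -0.    ]
[ 0.   -0.22 -0.91] [-0.0654  0.     -0.    ]
[ 0.   -0.22 -0.91] [-0.0654  0.     -0.    ]
[ 0.   -0.22 -0.91] [-0.0654  0.     -0.    ]
[ 0.   -0.22 -0.91] [-0.0654  0.     -0.    ]
[ 0.   -0.22 -0.91] [-0.0654  0.     -0.    ]
[ 0.   -0.22 -0.91] [-0.0654  0.     -0.    ]
[ 0.   -0.22 -0.91] [-0.0654  0.     -0.    ]
[ 0.   -0.22 -0.91] [-0.0654  0.     -0.    ]
[0.50945424 0.0647649  0.21990021]
```

>>> send_rows([
  [0.5,[0,0,0],[0,0,0]],
  [0.5,[0,0,0],[0,0,0]],
  [0.5,[0,0,0],[0,0,0]],
])

```text
clock: 10.9
position: [0.5687, 0.0812, 0.129]
ee_rot: [-1.902, -2.5, -0.0]
force: [-2.0, -0.2, 5.8]
width: 0.123
gripper_force: 30.0
```

>>> send_rows([
  [0.5,[0,-0.2,-0.9],[-0.065,0,0]],
  [0.5,[0,-0.2,-0.9],[-0.065,0,0]],
  [0.5,[0,0,0],[0,0,0]],
])

```text
clock: 11.2
position: [0.5637, 0.0798, 0.1474]
ee_rot: [1.852, 2.433, 0.162]
force: [2.0, -0.6, -2.5]
width: 0.12
gripper_force: 30.0
```

```bash
cat > st.py <<'E'
from h import *
q=np.load("q.npy");o=arm.observe();M=R.from_rotvec(o["ee_rot"]).as_matrix()
hg=b2w(q,[-.09,0,.1])[0]
bar=o["position"]-.016*M[:,2];r=b2w([0,0,-q[2]],bar-hg)[0]
print("bar",r.round(4),"radius",np.hypot(r[0],r[2]).round(4),"lid",np.arctan2(r[2],r[0])-np.arctan2(.045,.14),"tilt",np.arccos(-M[2,2]),o["joints"].round(2),o["force"].round(1),o["width"],o["gripper_force"],o["clock"])
E
python3 st.py
```

```text
bar [0.1329 0.0012 0.0632] radius 0.1472 lid 0.1329002118912609 tilt 0.13253155600635103 [-0.62  0.38  0.51  1.96 -0.3   0.74  0.33] [ 2.  -0.6 -2.5] 0.11978820948815387 29.999805986881256 11.2
```

>>> send_rows([
  [0.5,[0,-0.2,-0.9],[-0.065,0,0]],
  [0.5,[0,-0.2,-0.9],[-0.065,0,0]],
  [0.5,[0,-0.2,-0.9],[-0.065,0,0]],
  [0.5,[0,-0.2,-0.9],[-0.065,0,0]],
  [0.5,[0,0,0],[0,0,0]],
])

```text
clock: 11.7
position: [0.5481, 0.0755, 0.1799]
ee_rot: [1.739, 2.285, 0.452]
force: [0.6, -0.4, -2.9]
width: 0.121
gripper_force: 30.0
```

```bash
python3 st.py
python3 - <<'E'
from h import *
q=np.load("q.npy");o=arm.observe();M=R.from_rotvec(o["ee_rot"]).as_matrix()
hg=b2w(q,[-.09,0,.1])[0];yb=b2w([0,0,q[2]],[0,1,0])[0];D=-.016*M[:,2]
r=b2w([0,0,-q[2]],o["position"]+D-hg)[0];a0=np.arctan2(r[2],r[0]);aT=np.arctan2(.045,.14)+np.pi/4;N=6;f=.35
Mp,p=M,o["position"]
for i in range(1,N+1):
    a=a0+(aT-a0)*i/N;Mn=R.from_rotvec(-yb*(a-a0)*f).as_matrix()@M
    pn=hg+b2w([0,0,q[2]],[.147*np.cos(a),r[1],.147*np.sin(a)])[0]+.016*Mn[:,2]
    print(((pn-p)@Mp*100).round(2),R.from_matrix(Mp.T@Mn).as_rotvec().round(4));Mp,p=Mn,pn
E
```

```text
bar [0.1127 0.0013 0.0947] radius 0.1472 lid 0.3876542999550935 tilt 0.39009654044932324 [-0.65  0.19  0.5   2.18 -0.31  0.42  0.36] [ 0.6 -0.4 -2.9] 0.12050480848035394 29.9996879696846 11.7
[ 0.   -0.31 -0.91] [-0.0232  0.     -0.    ]
[ 0.   -0.33 -0.9 ] [-0.0232  0.     -0.    ]
[ 0.   -0.37 -0.89] [-0.0232  0.     -0.    ]
[ 0.   -0.4  -0.87] [-0.0232  0.     -0.    ]
[-0.   -0.44 -0.85] [-0.0232  0.     -0.    ]
[-0.   -0.48 -0.83] [-0.0232  0.     -0.    ]
```

>>> send_rows([
  [0.5,[0,-0.3,-0.9],[-0.023,0,0]],
  [0.5,[0,-0.33,-0.9],[-0.023,0,0]],
  [0.5,[0,-0.37,-0.9],[-0.023,0,0]],
  [0.5,[0,0,0],[0,0,0]],
])

```text
clock: 12.1
position: [0.5296, 0.0704, 0.2004]
ee_rot: [1.707, 2.243, 0.522]
force: [1.0, -0.7, -5.1]
width: 0.12
gripper_force: 30.0
```

```bash
python3 st.py
```

```text
bar [0.0926 0.0013 0.1147] radius 0.1474 lid 0.5808308343458013 tilt 0.4569580485999231 [-0.69  0.09  0.52  2.25 -0.24  0.36  0.3 ] [ 1.  -0.7 -5.1] 0.12038568413551791 29.998778700828552 12.1
```

>>> send_rows([
  [0.5,[0,-0.4,-0.87],[-0.023,0,0]],
  [0.5,[0,-0.44,-0.85],[-0.023,0,0]],
  [0.5,[0,-0.5,-0.85],[-0.023,0,0]],
  [0.5,[0,0,0],[0,0,0]],
  [0.5,[0,0,0],[0,0,0]],
])

```text
clock: 12.6
position: [0.5077, 0.0643, 0.217]
ee_rot: [1.672, 2.198, 0.592]
force: [1.9, 2.4, -2.4]
width: 0.123
gripper_force: 30.0
```

```bash
python3 st.py
python3 - <<'E'
from h import *
a=[cv2.resize(arm.get_image(n)[100:310,110:390,::-1],(400,300),interpolation=2) for n in("top","side")]
cv2.imwrite("pics/f.png",np.vstack(a))
E
```

```text
bar [0.0688 0.0013 0.1308] radius 0.1478 lid 0.77545739239483 tilt 0.5265995426738312 [-0.73 -0.01  0.53  2.33 -0.11  0.29  0.17] [ 1.9  2.4 -2.4] 0.12337059036670962 29.999579787254333 12.6
```

View pics/f.png

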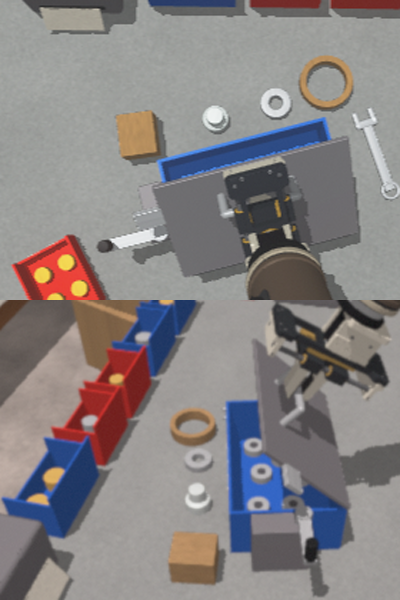

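The lid is up at about 44.5° with the bar gripped, the lever is still straight out, and nothing around the bin has moved. One small nudge, then hand in.

>>> send_rows([
  [0.5,[0,-0.08,-0.12],[0,0,0]],
  [0.5,[0,0,0],[0,0,0]],
  [0.5,[0,0,0],[0,0,0]],
])

```text
clock: 13.0
position: [0.506, 0.0638, 0.2178]
ee_rot: [1.672, 2.197, 0.594]
force: [3.1, 2.5, -1.7]
width: 0.122
gripper_force: 30.0
```

```bash
python3 st.py; python3 -c "
from cell import arm
print(arm.sign_off())"
```

```text
bar [0.0671 0.0013 0.1316] radius 0.1478 lid 0.7882747326940525 tilt 0.5283918122286739 [-0.73 -0.02  0.53  2.34 -0.09  0.29  0.16] [ 3.1  2.5 -1.7] 0.12150590632204211 29.999520778656006 13.0
the job is handed in; nothing more can be done
None
```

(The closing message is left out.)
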